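# Flux jar from under the fume box sash

## Task

Push the sloping clear sash of the fume box all the way up by its bar handle, so that it stays open by itself. Then reach in under it, take out the squat lidded jar and stand it in the middle of the round rubber coaster on the desk in front of the box. Keep the jar upright on the way, do not shift the solder spool that stands beside it in the box, and leave the sash up.

Things in the scene. Friction and masses are not known exactly. Their poses are not given: they have to be found in the camera images.
- fume_box: Grey wedge-shaped box fixed on the desk, 250 mm deep (x), 280 wide (y), 40 high at its front wall (toward the robot), 185 at the back; floor 12 mm thick; side walls follow the slope, with rails 10 mm above it. Origin in the middle of its underside, x from front to back, y left. With the sash shut its lower edge lies on the front wall; fully up, the front 130 mm are open from above.
- sash (a joint): Sash of the fume box: clear pane in an aluminium frame, 160 mm up the slope by 260 mm wide, sliding in the box's sloping top. Value in m up the slope: 0 shut, 0.15 fully up (end stop); starts between 0 and 0.02. The slope rises away from the robot at 30 degrees to the horizontal. Pushing it up takes about 7 N; friction holds it at any height where it is let go.
- sash_handle (a point): Middle of the sash's handle: a level round steel bar 12 mm thick, 120 mm long, on two posts 110 mm apart, its axis 40 mm off the sash (26 mm free gap under it). Moves with the sash. Axes: x up the slope (away from the robot, 30 degrees upward), y along the bar (left), z square off the sash. It sits 60 mm up the slope from the sash's lower edge.
- flux_jar: The jar to take: squat white jar with a slightly wider yellow screw lid, 43 mm across, 28 mm high, about 50 g. Origin in the middle of its underside, z up. It stands on the box floor, 12 mm above the desk, about 50 mm behind the front wall and 62 mm left or right of the box's middle.
- solder_spool: Spool of solder with two round green flanges and wire between, 52 mm across, 34 mm high, 180 g, standing on its flange on the box floor about 125 mm from the jar. Origin in the middle of its underside. Leave it where it is.
- coaster: Flat round dark rubber coaster, 90 mm across, 5 mm thick, fixed on the desk in front of the box. Origin in the middle of its underside, on the desk; its top is 5 mm above that.

How it is judged:
By the outcome, as a careful person would: the job done as asked, in the order asked, and still so for the second after the job is handed in, with the robot touching nothing.
It also fails if it takes over 51 s, if anything falls off the work surface, if the arm or the gripper's body presses on something with over 40 N, if the wrist force passes 120 N, or if a joint passes its speed limit or range.

## Robot

A 6-joint arm with a two-finger parallel gripper is mounted at the origin on a cart in front of the work surface, level with it; the furniture and walls round the work are solid. World frame = base frame: x ahead of the robot, y to its left, z up, the work surface at z = 0. Lengths are in mm, angles in rad, forces in N, time in s.
With the tool pointing down it reaches from about 300 to 850 mm from the base axis. Payload 4.2 kg.
Tool frame: the origin (TCP) lies on the centre line of the jaws, within the pads' length; the fingertips stand 8 mm ahead of it and the grasp point (between the pads) lies 11 mm behind it (ctrl.tips_ahead is the distance from the TCP to the fingertips, in mm); z points along the fingers, y is the line along which they close (so a half turn about z gives the same grasp; the last joint's range is limited). The gripper opens to 91 mm and grips with 3 to 60 N. Pads are 32 mm wide; open, the fingers measure 118 mm over their backs; the gripper's body (76 mm by 178 mm) begins 60 mm behind the grasp point.
Start: joints at [1.26, 0.32, 1.565, -0, 1.257, -0.02], TCP at [164.865, 550.874, 221.976] pointing down, gripper open.
Joint ranges: [-3.11, 3.11], [-0.84, 2.01], [0.21, 2.61], [-1.34, 4.49], [0.05, 2.63], [-2.56, 2.56]. Speed limits (rad/s): [2.57, 2.57, 3.14, 3.14, 3.14, 3.14].

## Interface

Orientations are given as a unit quaternion [w, x, y, z].
In Python, from cell import ctrl, monitor, job, get_image, camera_params gives the robot as it stands (ctrl), with the cameras as plain functions, the readings (monitor) and the job (job).
- The arm moves only by the shell command python3 jog.py 'ROWS' [FORCE]. ROWS is a JSON list of rows, 1 to 8 of them, each of 5 numbers: the finger opening in mm, then dx, dy, dz in mm, then a turn about the tool's z in rad; each row is the pose to reach, as a shift and turn from the pose commanded when the command began, along the tool's axes at that moment; what a row does not reach only later rows make up. A row lasts 1/12 s, in which the tool goes at most 41.7 mm and 0.125 rad, less where a joint would pass 70% of its speed; a pose out of reach is approached as far as the arm can. The fingers move at their own pace and stop on an object; FORCE is the grip in N (left out, the last holds). Time passes only in rows, so rows that do not move let the fingers close. It prints the time, the measured TCP pose, the force, the opening and the grip force at its end. Input that does not fit is refused with a message, and nothing moves.
- monitor.state(): the state, without advancing time (a new reading comes with each control period).
- get_image(name): name is "scene" or "top"; returns the picture (384x512x3 uint8, red, green, blue); there is no depth.
- camera_params(name): a dict with "mtx" (3x3 intrinsics, pixels), "R" (3x3) and "t" (3): a world point X has camera coordinates R X + t. Camera axes: x right, y down, z forward; pixel columns grow to the right and rows downward; lengths in mm; the calibration is good to about 2 mm. A picture is of the moment at which its call begins. camera_params takes no time and is no camera call.
- job.close_job(): hands the job in; it is judged then, once.
The state is a dict: "time": time; "joint_pos": joint angles; "dq": joint speeds; "tau": joint torques, N m; "eef_pos": TCP position; "tcp_rot": TCP orientation; "contact_force": force on the tool from outside, world axes, zero at the start; "wrist_torque": the same for the moment, N m; "finger_gap": finger opening in mm; "grip_force": force on a finger pad.
Only numpy, scipy, OpenCV 4.12 (cv2) and the standard library are available. Lean on these libraries where they do the work, as an engineer would, in place of code of your own. Each camera call takes 0.05 s, during which the arm holds its last target. There are 200 camera calls.

## Working session

There is one attempt and no reset: what is moved stays moved. The work goes in short steps, Python scripts to look and compute and a shell command to move; the robot and the scene stay as the last step left them, time stands still between calls to the robot, and variables do not carry over. Pictures are saved under pics/ and viewed, at most 10 in all, crops included, and the job is handed in when it is done.

```bash
ls; mkdir -p pics; python3 - <<'E'
from cell import ctrl, monitor, job, get_image, camera_params
import cv2
for n in("scene","top"):
    cv2.imwrite(f"pics/{n}0.png",cv2.resize(get_image(n)[:,:,::-1],(800,600),interpolation=cv2.INTER_CUBIC))
    print(n,camera_params(n))
print(monitor.state())
E
```

```text
cell.py
jog.py
pics
scene {'mtx': array([[394.35880174,   0.        , 256.90965052],
       [  0.        , 394.35880174, 196.68711245],
       [  0.        ,   0.        ,   1.        ]]), 'R': array([[ 0.53720761, -0.84337475,  0.01126985],
       [-0.57315854, -0.37482437, -0.72869471],
       [ 0.61878693,  0.38500093, -0.68474595]]), 't': array([-282.22975306,  386.21755456,  564.44122309])}
top {'mtx': array([[408.98422493,   0.        , 255.04792765],
       [  0.        , 408.98422493, 191.82912449],
       [  0.        ,   0.        ,   1.        ]]), 'R': array([[-3.21002892e-04, -9.99988842e-01, -4.71305975e-03],
       [-9.92134506e-01,  9.08436323e-04, -1.25173066e-01],
       [ 1.25175951e-01,  4.63580829e-03, -9.92123727e-01]]), 't': array([ 34.00385061, 553.16870674, 873.28987745])}
{'time': 0.1, 'joint_pos': array([ 1.26001949e+00,  3.20239612e-01,  1.56555339e+00,  2.59545889e-05,
        1.25739381e+00, -1.99918037e-02]), 'dq': array([-0.00039597, -0.00153708, -0.00248325, -0.00046716, -0.00038985,
        0.00124538]), 'tau': array([ 7.52436381e-05, -4.13336992e+01, -2.32511955e+01,  7.29545695e-02,
        4.22681461e-02, -5.24919619e-05]), 'eef_pos': array([164.70843248, 550.44894081, 221.19906838]), 'tcp_rot': array([-1.43397840e-04,  1.44884739e-01,  9.89448218e-01, -7.84171214e-04]), 'contact_force': array([-0.42849076,  0.33223799,  0.371986  ]), 'wrist_torque': array([ 0.0350309 , -0.00484951,  0.03020656]), 'grip_force': 0.0, 'finger_gap': 90.93896834301478}
```

View pics/scene0.png

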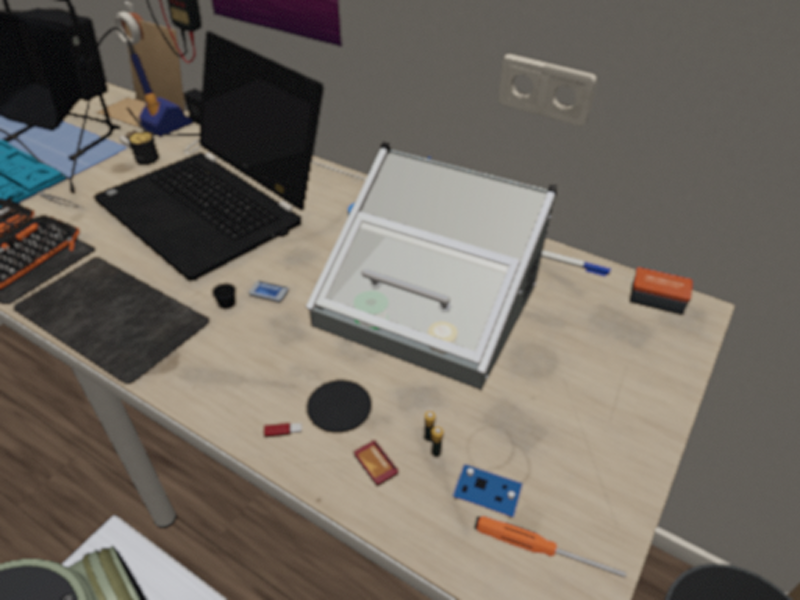

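View pics/top0.png

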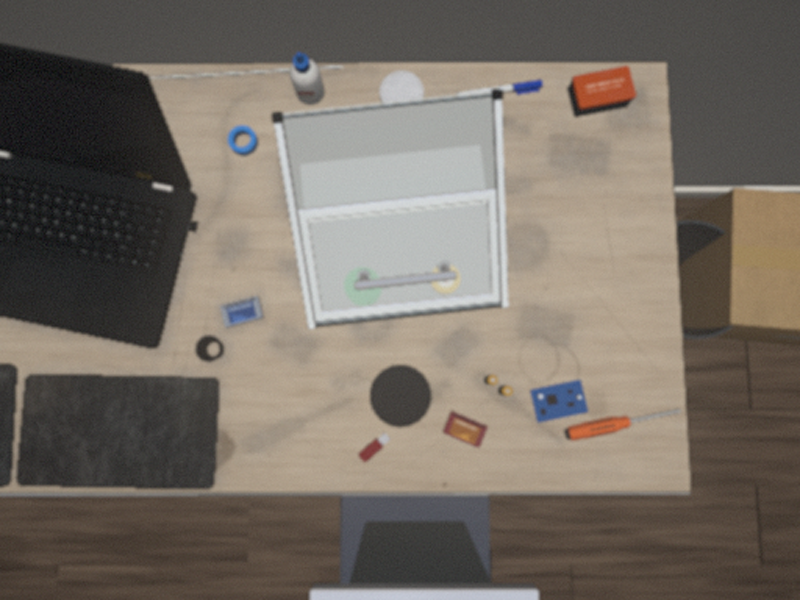

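The scene view shows the bar ends at about (364,274) and (448,301), the jar at (442,330), the spool at (371,302) and the coaster at (339,405). In the top view the bar runs from (357,285) to (455,276), with the jar at (446,278), the spool at (364,287) and the coaster at (401,395). All are in 800-px coordinates. Next I triangulate.

```bash
cat > h.py <<'E'
import numpy as np, cv2
from cell import ctrl, monitor, job, get_image, camera_params
P={n:(lambda c:c["mtx"]@np.c_[c["R"],c["t"]])(camera_params(n)) for n in("scene","top")}
def tri(a,b,s=1.5625):  # scene px, top px
    a,b=[(np.array(p,float)+.5)/s-.5 for p in(a,b)]
    X=cv2.triangulatePoints(P["scene"],P["top"],a.reshape(2,1),b.reshape(2,1))[:,0];X=X[:3]/X[3]
    e=[np.linalg.norm((lambda u:u[:2]/u[2])(P[n]@np.r_[X,1])-p) for n,p in(("scene",a),("top",b))]
    return X.round(1),np.round(e,2)
def onz(n,p,z,s=1.5625):
    p=(np.array(p,float)+.5)/s-.5; M=P[n]; H=np.c_[M[:,:2],M[:,2]*z+M[:,3]]
    X=np.linalg.solve(H,np.r_[p,1]); return (X[:2]/X[2]).round(1)
def proj(n,X,s=1.5625):
    u=P[n]@np.r_[X,1]; return (u[:2]/u[2]+.5)*s-.5
E
cat > m.py <<'E'
from h import *
for k,a,b in [("barL",(364,274),(357,285)),("barR",(448,301),(455,276)),("jar lid",(442,330),(446,278)),("spool",(371,302),(364,287)),
 ("coaster",(339,405),(401,395)),("railFL",(314,306),(312,326)),("railFR",(486,364),(505,306)),("railBL",(386,149),(278,118)),("railBR",(552,189),(497,94))]:
    print(k,*tri(a,b))
print(onz("top",(446,278),40),onz("scene",(442,330),40),onz("top",(401,395),5),onz("scene",(339,405),5))
E
python3 m.py; python3 - <<'E'
from cell import ctrl, monitor, job, get_image, camera_params
import cv2
a=cv2.resize(get_image("scene")[165:245,195:320,::-1],(800,512),interpolation=cv2.INTER_CUBIC)
cv2.imwrite("pics/s1.png",a)
a=cv2.resize(get_image("top")[115:215,170:330,::-1],(800,500),interpolation=cv2.INTER_CUBIC)
cv2.imwrite("pics/t1.png",a)
E
```

```text
barL [563.7  88.6 106.6] [0.26 0.27]
barR [575.3 -40.3 110.4] [0.09 0.09]
jar lid [582.7 -32.3  44.5] [0.41 0.38]
spool [569.4  82.4  51.2] [0.1 0.1]
coaster [418.4  31.3   4.3] [0.43 0.37]
railFL [517.  152.5  48. ] [1.31 1.3 ]
railFR [ 543.6 -115.8   58.9] [1.7  1.53]
railBL [760.2 181.6 184.3] [0.02 0.02]
railBR [787.9 -87.4 189.9] [0.08 0.08]
[584.  -33.3] [586.1 -29.7] [419.   30.7] [417.5  31.7]
```

View pics/s1.png

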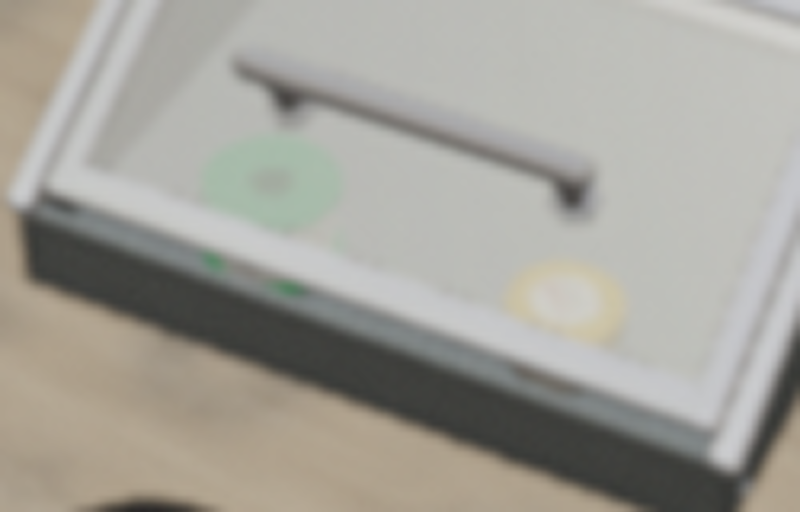

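View pics/t1.png

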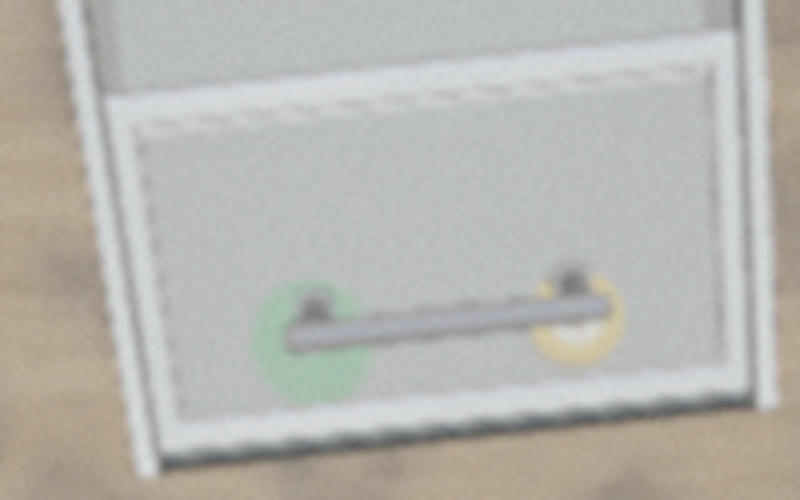

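The crops give sharper pixels. In the scene crop the bar ends are at (240,64) and (590,172), the lid centre at (566,303) and the spool at (273,182). In the top crop the bar ends are at (288,336) and (606,304), the lid at (577,318) and the spool at (313,342). I refine the positions from these.

```bash
cat > m2.py <<'E'
from h import *
from scipy.optimize import least_squares
S=lambda p:((np.array(p)+.5)/6.4-.5+[195,165]); T=lambda p:((np.array(p)+.5)/5-.5+[170,115])
for k,a,b in [("barL",(240,64),(288,336)),("barR",(590,172),(606,304)),("jar lid",(566,303),(577,318)),("spool",(273,182),(313,342))]:
    print(k,*tri(S(a),T(b),1))
print(onz("top",T((577,318)),40,1),onz("scene",S((566,303)),40,1))
c,s=np.cos(np.pi/6),.5
def world(p,b):
    C,Q=np.cos(p[2]),np.sin(p[2]); return np.r_[p[0]+C*b[0]-Q*b[1],p[1]+Q*b[0]+C*b[1],b[2]]
def res(p):
    r=[]
    for y,a,b in((60,(240,64),(288,336)),(-60,(590,172),(606,304))):
        X=world(p,[-125+(60+p[3])*c-20,y,40+(60+p[3])*s+40*c]); r+=[proj("scene",X,1)-S(a),proj("top",X,1)-T(b)]
    for bx,y,a,b in((125,135,(386,149),(278,118)),(125,-135,(552,189),(497,94))):
        X=world(p,[bx,y,193]); r+=[(proj("scene",X)-a)/1.56/2,(proj("top",X)-b)/1.56/2]
    return np.concatenate(r)
f=least_squares(res,[653,33,.1,8]);p=f.x
print(p.round(3),f.fun.round(1)); print("bar",world(p,[-125+(60+p[3])*c-20,0,40+(60+p[3])*s+40*c]).round(1),"jar exp",world(p,[-75,-62,12]).round(1))
E
python3 m2.py
```

```text
barL [564.5  90.9 106.7] [0.31 0.31]
barR [577.3 -39.8 111.5] [0.06 0.06]
jar lid [582.6 -32.5  41.7] [0.06 0.06]
spool [570.8  83.7  49.7] [0.03 0.03]
[582.9 -32.8] [584.  -31.7]
[6.47101e+02 3.28920e+01 1.11000e-01 1.68860e+01] [ 2.3 -0.6  3.   0.7 -2.2 -0.9 -2.   0.6 -0.3 -1.2 -0.3  0.   0.  -0.4
  0.1  0.1]
bar [569.2  24.2 113.1] jar exp [579.4 -37.   12. ]
```

The bar centre is at about (571, 25, 109) with yaw 0.10. The jar is at (583, -32.5) with its top at 41, and the coaster is at (418, 31); all of these agree with the stated sizes. I head above the bar with the jaws closing along x.

```bash
cat > d.py <<'E'
import sys,numpy as np
from cell import ctrl, monitor, job, get_image, camera_params
from scipy.spatial.transform import Rotation as R
x,y,z,a=map(float,sys.argv[1:5]); s=monitor.state(); q=s["tcp_rot"]
M=R.from_quat(np.r_[q[1:],q[0]]).as_matrix(); ang=np.arctan2(M[1,1],M[0,1])
turn=(ang-a+np.pi/2)%np.pi-np.pi/2
print("t",round(s["time"],2),"pos",s["eef_pos"].round(1),"ang",round(ang,3),"j",s["joint_pos"].round(2),"F",s["contact_force"].round(1))
print("shift",(M.T@(np.array([x,y,z])-s["eef_pos"])).round(1),"turn",round(turn,3))
E
R='x'; python3 jog.py '[[40, -540, -387, 0, 1.18], [40, -540, -387, 0, 1.18], [40, -540, -387, 0, 1.18], [40, -540, -387, 0, 1.18], [40, -540, -387, 0, 1.18], [40, -540, -387, 0, 1.18], [40, -540, -387, 0, 1.18], [40, -540, -387, 0, 1.18]]'
python3 d.py 570.5 25 165 0.1
```

```text
time: 0.87
eef_pos: [369.5, 285.3, 222.0]
tcp_rot: [0.0, 0.604, 0.797, 0.0]
contact_force: [0.3, 0.7, 1.1]
finger_gap: 41.6
grip_force: 0.0
t 0.87 pos [369.5 285.3 222. ] ang 0.274 j [0.63 0.15 1.8  0.   1.2  0.36] F [0.3 0.7 1.1]
shift [-305.1  123.    57. ] turn 0.174
```

```bash
python3 jog.py '[[40, -305, 123, 20, 0.174], [40, -305, 123, 30, 0.174], [40, -305, 123, 40, 0.174], [40, -305, 123, 50, 0.174], [40, -305, 123, 57, 0.174], [40, -305, 123, 57, 0.174], [40, -305, 123, 57, 0.174], [40, -305, 123, 57, 0.174]]'
python3 d.py 570.5 25 165 0.1
```

```text
time: 1.53
eef_pos: [571.4, 26.9, 164.6]
tcp_rot: [-0.0, 0.669, 0.743, 0.0]
contact_force: [0.6, -0.0, 0.9]
finger_gap: 40.0
grip_force: 0.0
t 1.53 pos [571.4  26.9 164.6] ang 0.106 j [ 0.03  0.36  1.66  0.    1.13 -0.08] F [ 0.6 -0.   0.9]
shift [-1.8 -1.1 -0.4] turn 0.006
```

```bash
python3 jog.py '[[40, -2, -1, 30, 0], [40, -2, -1, 50, 0], [40, -2, -1, 62, 0], [40, -2, -1, 62, 0]]'; python3 d.py 570.5 25 102 0.1
python3 - <<'E'
from cell import ctrl, monitor, job, get_image, camera_params
import cv2
a=cv2.resize(get_image("scene")[110:260,180:380,::-1],(800,600),interpolation=cv2.INTER_CUBIC)
cv2.imwrite("pics/s2.png",a)
E
```

```text
time: 1.87
eef_pos: [567.6, 26.2, 99.9]
tcp_rot: [-0.003, 0.669, 0.743, -0.002]
contact_force: [-0.4, 0.8, -0.1]
finger_gap: 39.8
grip_force: 0.0
t 1.87 pos [567.6  26.2  99.9] ang 0.105 j [ 0.03  0.42  1.75  0.    0.98 -0.08] F [-0.4  0.8 -0.1]
shift [-1.5  2.7 -2.1] turn 0.005
```

View pics/s2.png

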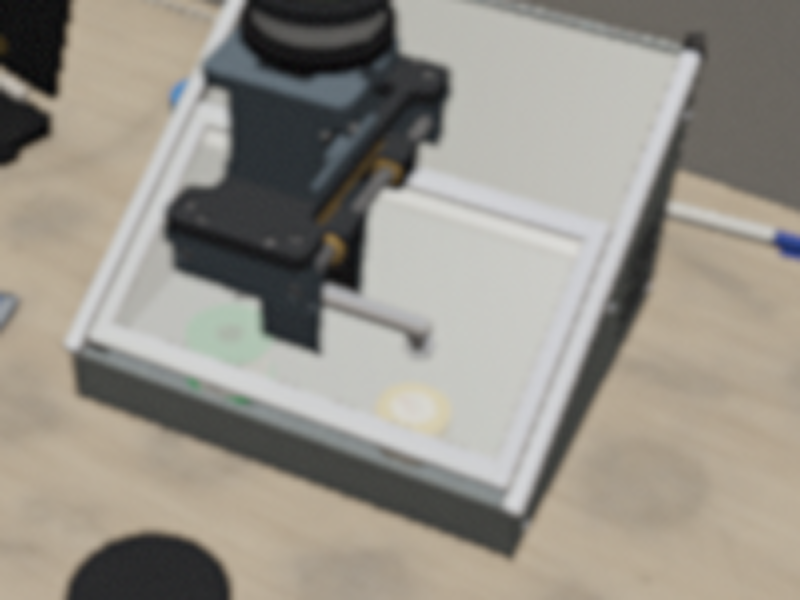

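The fingers straddle the bar: the front finger is at about (290,310), the bar passes between them, and nothing touches. I close gently.

```bash
python3 jog.py '[[0, 0, 0, 0, 0], [0, 0, 0, 0, 0], [0, 0, 0, 0, 0], [0, 0, 0, 0, 0], [0, 0, 0, 0, 0]]' 15; python3 d.py 690.5 37 173 0.1
```

```text
time: 2.33
eef_pos: [569.6, 26.9, 104.0]
tcp_rot: [-0.0, 0.669, 0.744, -0.0]
contact_force: [-0.8, -0.2, 2.9]
finger_gap: 11.4
grip_force: 15.0
t 2.33 pos [569.6  26.9 104. ] ang 0.106 j [ 0.03  0.41  1.74  0.    0.99 -0.08] F [-0.8 -0.2  2.9]
shift [ -2.8 121.3 -69. ] turn 0.006
```

```bash
python3 jog.py '[[0, 0, 8.7, -5, 0], [0, 0, 17.3, -10, 0], [0, 0, 26, -15, 0], [0, 0, 34.6, -20, 0], [0, 0, 43.3, -25, 0], [0, 0, 52, -30, 0], [0, 0, 60.6, -35, 0], [0, 0, 69.3, -40, 0]]'; python3 d.py 690.5 37 173 0.1
```

```text
time: 3.0
eef_pos: [634.4, 33.8, 141.7]
tcp_rot: [-0.004, 0.669, 0.744, -0.004]
contact_force: [-7.2, -0.7, -2.2]
finger_gap: 11.2
grip_force: 15.0
t 3.0 pos [634.4  33.8 141.7] ang 0.106 j [ 0.04  0.48  1.53 -0.    1.15 -0.07] F [-7.2 -0.7 -2.2]
shift [ -2.8  55.7 -31.9] turn 0.006
```

```bash
python3 jog.py '[[0, 0, 8.7, -5, 0], [0, 0, 17.3, -10, 0], [0, 0, 26, -15, 0], [0, 0, 34.6, -20, 0], [0, 0, 39, -22.5, 0], [0, 0, 39, -22.5, 0]]'; python3 jog.py '[[0, 0, 3.5, -2, 0], [0, 0, 6.9, -4, 0]]'; python3 d.py 690.5 37 173 0.1
```

```text
time: 3.5
eef_pos: [675.2, 38.2, 165.4]
tcp_rot: [-0.002, 0.669, 0.744, -0.002]
contact_force: [-6.2, -0.6, 2.6]
finger_gap: 11.5
grip_force: 15.0
time: 3.67
eef_pos: [680.3, 38.8, 168.3]
tcp_rot: [-0.004, 0.669, 0.744, -0.004]
contact_force: [-7.6, -0.4, -0.6]
finger_gap: 11.8
grip_force: 15.0
t 3.67 pos [680.3  38.8 168.3] ang 0.106 j [ 0.04  0.53  1.37 -0.    1.26 -0.07] F [-7.6 -0.4 -0.6]
shift [-2.8  9.9 -4.8] turn 0.006
```

```bash
python3 jog.py '[[0, 0, 3.5, -2, 0], [0, 0, 6.9, -4, 0]]'|sed -n '2p;4p'; python3 jog.py '[[0, 0, 2, -1.2, 0], [0, 0, 4, -2.3, 0], [0, 0, 4, -2.3, 0]]'|sed -n '2p;4p'; python3 d.py 690.5 37 173 0.1
```

```text
eef_pos: [687.3, 39.5, 172.4]
contact_force: [-7.5, -0.4, -0.8]
eef_pos: [691.8, 39.9, 175.0]
contact_force: [-7.3, -0.6, 0.8]
t 4.08 pos [691.8  39.9 175. ] ang 0.106 j [ 0.04  0.54  1.33 -0.    1.29 -0.06] F [-7.3 -0.6  0.8]
shift [-2.8 -1.6  2. ] turn 0.006
```

```bash
for i in 1; do python3 jog.py '[[0, 0, 2, -1.2, 0], [0, 0, 3, -1.7, 0], [0, 0, 3, -1.7, 0]]'|sed -n '2p;4p'; python3 jog.py '[[0, 0, 1.5, -0.9, 0], [0, 0, 2.5, -1.4, 0], [0, 0, 2.5, -1.4, 0]]'|sed -n '2p;4p'; done; python3 d.py 690.5 37 173 0.1
```

```text
eef_pos: [692.2, 40.0, 175.3]
contact_force: [-10.5, -1.0, -2.5]
eef_pos: [692.2, 40.0, 175.3]
contact_force: [-15.4, -2.8, -3.4]
t 4.58 pos [692.2  40.  175.3] ang 0.106 j [ 0.04  0.55  1.31 -0.    1.31 -0.06] F [-15.4  -2.8  -3.4]
shift [-2.8 -2.   2.3] turn 0.006
```

The end stop is reached: force is building and travel is 142 mm from a start of about 8 mm. I open and lift off.

```bash
python3 jog.py '[[40, 0, 0, 0, 0], [40, 0, 0, 0, 0], [40, 0, 0, 0, 0], [40, 0, -4, -2, 0]]'; python3 jog.py '[[40, 0, 0, -20, 0], [40, 0, 0, -55, 0], [40, 0, -30, -65, 0], [40, 0, -70, -65, 0], [70, 0, -110, -65, 0], [70, 0, -150, -65, 0], [70, 0, -190, -65, 0], [70, 0, -230, -65, 0]]';python3 d.py 583 -32.5 100 -1.12
python3 - <<'E'
from cell import ctrl, monitor, job, get_image, camera_params
import cv2
a=cv2.resize(get_image("scene")[80:260,170:410,::-1],(800,600),interpolation=cv2.INTER_CUBIC)
cv2.imwrite("pics/s3.png",a)
a=cv2.resize(get_image("top")[50:215,160:380,::-1],(800,600),interpolation=cv2.INTER_CUBIC)
cv2.imwrite("pics/t3.png",a)
E
```

```text
time: 4.92
eef_pos: [697.6, 40.4, 181.1]
tcp_rot: [0.001, 0.669, 0.744, 0.001]
contact_force: [0.6, 0.0, 0.5]
finger_gap: 35.7
grip_force: 0.0
time: 5.58
eef_pos: [466.6, 15.8, 247.0]
tcp_rot: [0.001, 0.669, 0.744, 0.001]
contact_force: [0.3, -0.0, 0.4]
finger_gap: 63.7
grip_force: 0.0
t 5.58 pos [466.6  15.8 247. ] ang 0.106 j [ 0.01  0.13  1.75  0.    1.25 -0.1 ] F [ 0.3 -0.   0.4]
shift [-60.4 110.1 147.4] turn 1.226
```

View pics/s3.png

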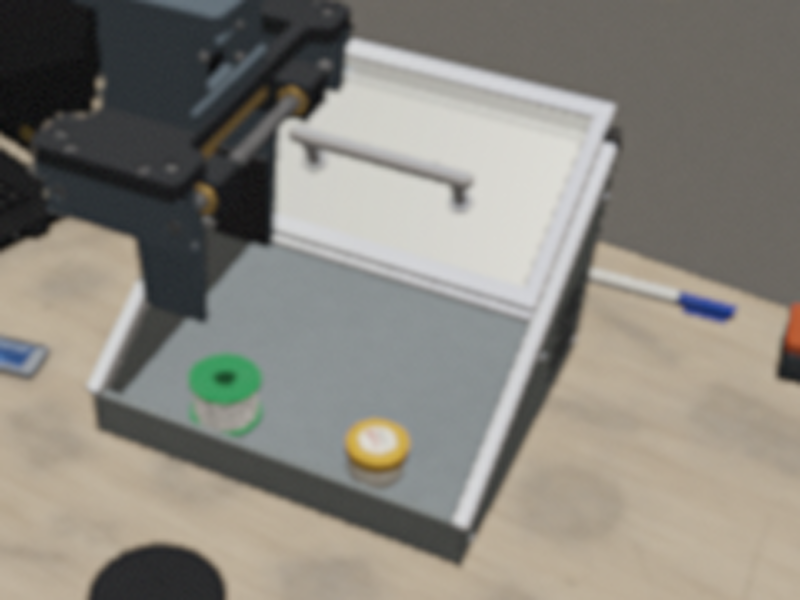

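View pics/t3.png

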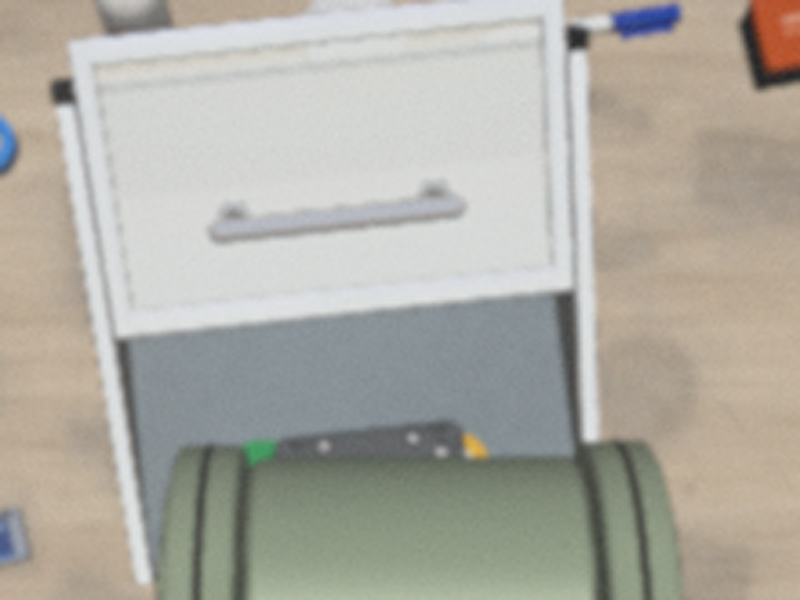

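The sash is fully up and holding by itself. The jar lid at scene-crop (378,441) and the spool at (226,380) have not moved, and the handle at top-crop (337,218) is clear. I turn the jaws to angle 1.40 so the gripper body clears the rail and the sash edge, and go above the jar.

```bash
python3 d.py 583 -32.5 110 1.4; python3 jog.py '[[62, 0, 0, 0, -1.29], [62, 0, 0, 0, -1.29], [62, 0, 0, 0, -1.29], [62, 0, 0, 0, -1.29], [62, 0, 0, 0, -1.29], [62, -15, 30, 20, -1.29], [62, -35, 70, 40, -1.29], [62, -60.4, 110, 80, -1.29]]';python3 d.py 583 -32.5 110 1.4
```

```text
t 5.68 pos [462.   15.6 246.8] ang 0.106 j [ 0.01  0.13  1.76 -0.    1.26 -0.1 ] F [ 0.5 -0.1 -0.1]
shift [-60.6 115.5 136.6] turn -1.294
time: 6.35
eef_pos: [569.1, -23.6, 185.6]
tcp_rot: [0.005, 0.227, 0.974, 0.001]
contact_force: [0.6, 0.1, 0.1]
finger_gap: 61.9
grip_force: 0.0
t 6.35 pos [569.1 -23.6 185.6] ang 1.113 j [-0.06  0.33  1.64  0.    1.16 -1.17] F [0.6 0.1 0.1]
shift [-15.8  -2.2  75.7] turn -0.287
```

```bash
python3 jog.py '[[62, -12, -1, 0, -0.287], [62, -12, -1, 0, -0.287], [62, -12, -1, 10, -0.287], [62, -12, -1, 40, -0.287], [62, -12, -1, 70, -0.287], [62, -12, -1, 75, -0.287], [62, -12, -1, 75, -0.287]]';python3 d.py 583 -32.5 26 1.4
python3 - <<'E'
from cell import ctrl, monitor, job, get_image, camera_params
import cv2
a=cv2.resize(get_image("scene")[110:260,190:390,::-1],(800,600),interpolation=cv2.INTER_CUBIC)
cv2.imwrite("pics/s4.png",a)
E
```

```text
time: 6.93
eef_pos: [574.4, -29.4, 106.9]
tcp_rot: [-0.001, 0.089, 0.996, 0.0]
contact_force: [0.5, 0.0, 0.0]
finger_gap: 61.8
grip_force: 0.0
t 6.93 pos [574.4 -29.4 106.9] ang 1.393 j [-0.07  0.42  1.73  0.    1.   -1.46] F [0.5 0.  0. ]
shift [-9.3 -1.5 80.9] turn -0.007
```

View pics/s4.png

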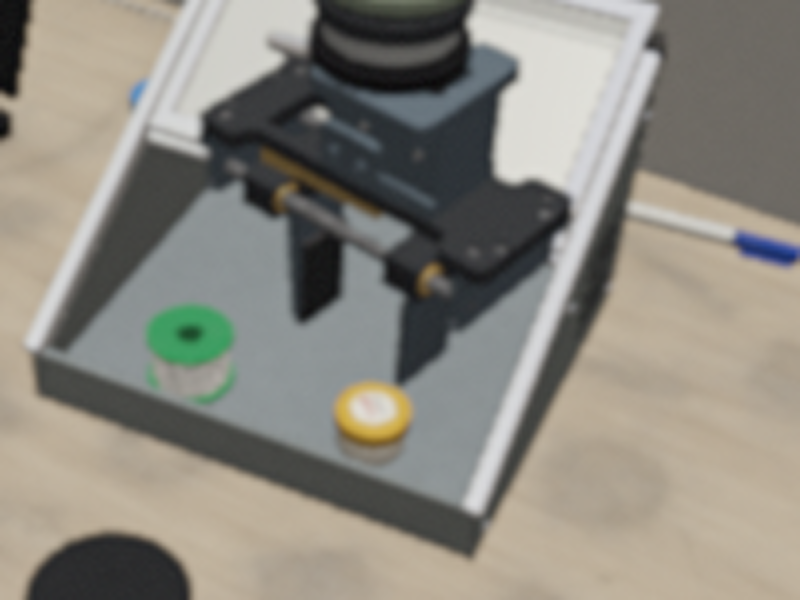

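The fingers hang above and behind the jar in this oblique view, and the lid at crop (373,411) is still in place. I descend in two parts and watch the force.

```bash
python3 jog.py '[[62, -9, -1.5, 5, 0], [62, -9, -1.5, 30, 0], [62, -9, -1.5, 55, 0], [62, -9, -1.5, 55, 0]]'|sed -n '2p;4p'; python3 d.py 583 -32.5 26 1.4
```

```text
eef_pos: [582.4, -32.7, 50.8]
contact_force: [-0.7, 0.4, -0.6]
t 7.32 pos [582.4 -32.7  50.8] ang 1.393 j [-0.08  0.49  1.77  0.    0.89 -1.47] F [-0.7  0.4 -0.6]
shift [-0.7  0.3 24.8] turn -0.007
```

```bash
python3 jog.py '[[62, 0, 0, 10, 0], [62, 0, 0, 20, 0], [62, 0, 0, 25, 0], [62, 0, 0, 25, 0]]'|sed -n '2p;4p'; python3 jog.py '[[0, 0, 0, 0, 0], [0, 0, 0, 0, 0], [0, 0, 0, 0, 0], [0, 0, 0, 0, 0], [0, 0, 0, 0, 0]]' 15; python3 d.py 583 -32.5 26 1.4
```

```text
eef_pos: [583.2, -32.6, 27.7]
contact_force: [0.4, -0.2, -0.5]
time: 8.07
eef_pos: [583.8, -32.5, 28.8]
tcp_rot: [0.001, 0.089, 0.996, 0.0]
contact_force: [-0.7, -0.1, 2.7]
finger_gap: 42.4
grip_force: 15.0
t 8.07 pos [583.8 -32.5  28.8] ang 1.393 j [-0.08  0.52  1.79  0.    0.83 -1.47] F [-0.7 -0.1  2.7]
shift [ 0.8 -0.1  2.8] turn -0.007
```

```bash
python3 jog.py '[[0, 0, 0, -8, 0], [0, 0, 0, -25, 0], [0, 0, 0, -45, 0], [0, 0, 0, -60, 0], [0, 0, 0, -60, 0]]' 15; python3 d.py 418 31 95 1.4
```

```text
time: 8.48
eef_pos: [585.6, -32.7, 91.8]
tcp_rot: [0.003, 0.089, 0.996, 0.0]
contact_force: [0.4, 0.4, 0.1]
finger_gap: 42.5
grip_force: 15.0
t 8.48 pos [585.6 -32.7  91.8] ang 1.393 j [-0.08  0.44  1.73  0.    0.97 -1.47] F [0.4 0.4 0.1]
shift [176.2  33.1  -4.4] turn -0.007
```

```bash
python3 jog.py '[[0, 10, 2, -4, 0], [0, 32, 6, -4, 0], [0, 60, 11, -4, 0], [0, 88, 16, -4, 0], [0, 115, 22, -4, 0], [0, 142, 27, -4, 0], [0, 165, 31, -4, 0], [0, 176, 33, -4, 0]]'|sed -n '2p;4,5p'; python3 jog.py '[[0, 0, 0, 0, 0], [0, 0, 0, 0, 0]]'|sed -n '2p';python3 d.py 418 31 23 1.4
python3 - <<'E'
from cell import ctrl, monitor, job, get_image, camera_params
import cv2
a=cv2.resize(get_image("scene")[170:320,150:350,::-1],(800,600),interpolation=cv2.INTER_CUBIC)
cv2.imwrite("pics/s5.png",a)
E
```

```text
eef_pos: [410.8, 31.7, 91.0]
contact_force: [-0.9, 0.2, -0.6]
finger_gap: 42.7
eef_pos: [416.3, 31.1, 92.1]
t 9.32 pos [416.3  31.1  92.1] ang 1.394 j [ 0.05  0.21  2.09 -0.    0.83 -1.35] F [ 0.6 -0.7 -0.4]
shift [-1.7  0.2 69.1] turn -0.006
```

View pics/s5.png

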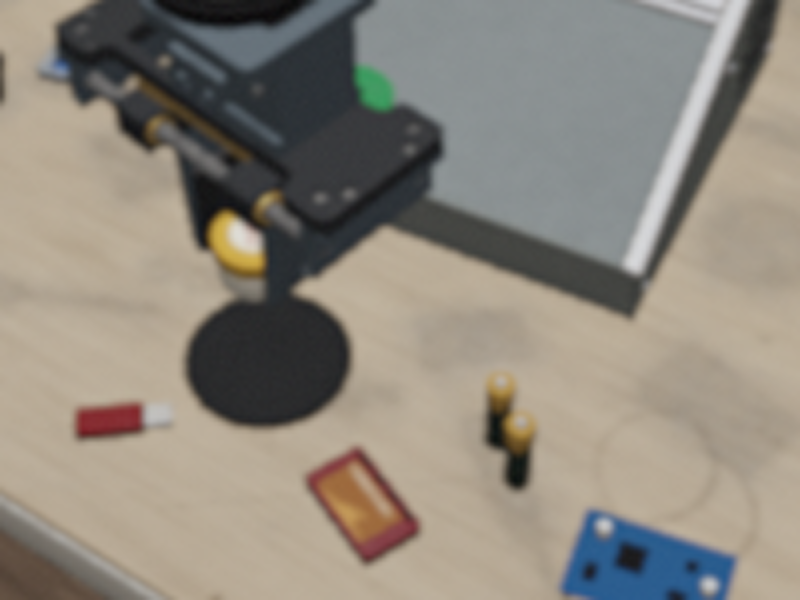

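The jar is held upright above the coaster, whose centre at crop (268,358) is clear. I lower it to contact.

```bash
python3 jog.py '[[0, -1.7, 0, 15, 0], [0, -1.7, 0, 35, 0], [0, -1.7, 0, 55, 0], [0, -1.7, 0, 64, 0], [0, -1.7, 0, 66, 0], [0, -1.7, 0, 66, 0], [0, -1.7, 0, 66, 0]]'|sed -n '2p;4p';python3 d.py 418 31 22 1.4
```

```text
eef_pos: [418.9, 30.6, 26.4]
contact_force: [0.6, -0.2, 0.1]
t 9.95 pos [418.9  30.6  26.4] ang 1.393 j [ 0.05  0.32  2.17  0.    0.65 -1.35] F [ 0.6 -0.2  0.1]
shift [1.  0.3 4.4] turn -0.007
```

```bash
python3 jog.py '[[0, 0, 0, 1, 0], [0, 0, 0, 2, 0], [0, 0, 0, 2, 0]]'|sed -n '2p;4p';python3 d.py 418 31 22 1.4
```

```text
eef_pos: [418.0, 30.8, 24.5]
contact_force: [0.2, -0.6, 0.6]
t 10.2 pos [418.   30.8  24.5] ang 1.393 j [ 0.05  0.32  2.17  0.    0.64 -1.35] F [ 0.2 -0.6  0.6]
shift [0.1 0.2 2.5] turn -0.007
```

```bash
python3 jog.py '[[0, 0, 0, 1, 0], [0, 0, 0, 1.5, 0], [0, 0, 0, 1.5, 0]]'|sed -n '2p;4p';python3 jog.py '[[0, 0, 0, 1, 0], [0, 0, 0, 1, 0]]'|sed -n '2p;4p'
```

```text
eef_pos: [417.6, 30.8, 22.7]
contact_force: [0.2, -0.3, -0.3]
eef_pos: [417.7, 30.8, 21.7]
contact_force: [-1.2, 0.9, 1.4]
```

```bash
python3 jog.py '[[0, 0, 0, 0.8, 0], [0, 0, 0, 0.8, 0]]'|sed -n '2p;4p';python3 jog.py '[[0, 0, 0, 0.8, 0], [0, 0, 0, 0.8, 0]]'|sed -n '2p;4p'
```

```text
eef_pos: [417.8, 30.8, 21.7]
contact_force: [-2.7, -0.6, 11.1]
eef_pos: [417.8, 30.8, 21.3]
contact_force: [-3.7, 0.1, 16.2]
```

Contact is made at the expected height. I release and retreat straight up.

```bash
python3 jog.py '[[0, 0, 0, -1, 0], [0, 0, 0, -1, 0], [50, 0, 0, -1, 0], [62, 0, 0, -1, 0], [62, 0, 0, -1, 0], [62, 0, 0, -1, 0]]'|sed -n '2p;4,5p';python3 jog.py '[[62, 0, 0, -10, 0], [62, 0, 0, -40, 0], [62, 0, 0, -80, 0], [62, 0, 0, -120, 0], [62, 0, 0, -160, 0], [62, 0, 160, -180, 0], [62, 0, 200, -180, 0], [62, 0, 240, -180, 0]]'|sed -n '2p;4p'; python3 jog.py '[[62, 0, 40, 0, 0], [62, 0, 80, 0, 0], [62, 0, 80, 0, 0]]'|sed -n '2p;4p'
python3 - <<'E'
from cell import ctrl, monitor, job, get_image, camera_params
import cv2
for n in("scene","top"):cv2.imwrite(f"pics/{n}6.png",get_image(n)[:,:,::-1])
a=[cv2.resize(cv2.imread("pics/scene6.png")[90:290,180:380],(400,400)),cv2.resize(cv2.imread("pics/top6.png")[50:290,160:360],(400,480))]
c=cv2.hconcat([cv2.copyMakeBorder(a[0],0,80,0,0,cv2.BORDER_CONSTANT),a[1]]);cv2.imwrite("pics/f6.png",c)
E
```

```text
eef_pos: [417.5, 30.8, 20.8]
contact_force: [0.8, 0.3, -0.2]
finger_gap: 61.8
eef_pos: [440.2, 154.2, 194.3]
contact_force: [1.4, 0.3, -0.5]
eef_pos: [455.1, 238.1, 192.7]
contact_force: [0.9, -0.1, 0.8]
```

View pics/f6.png

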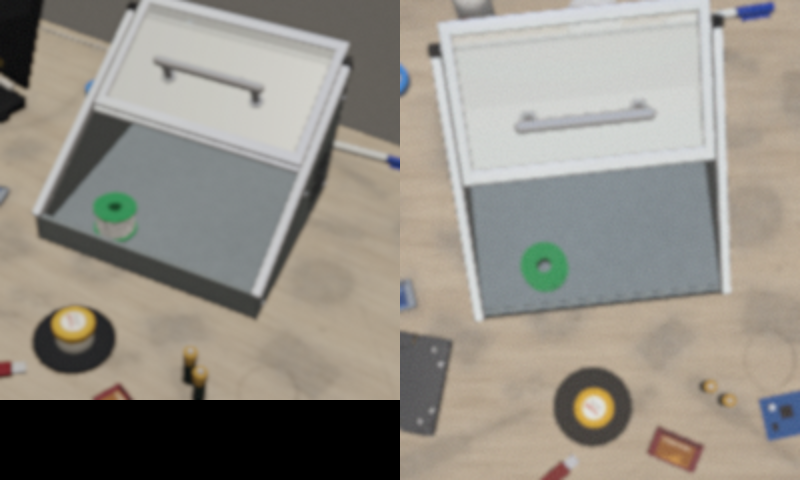

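The jar stands upright in the middle of the coaster, with the lid at (594,408) against the coaster centre at (593,406) in the right-hand picture. The sash is up, the spool is unmoved and the arm is clear, so I hand in.

```bash
python3 -c "
from cell import ctrl, monitor, job, get_image, camera_params
print(job.close_job())"
```

```text
the job is handed in; nothing more can be done
None
```

I pushed the sash up to its stop, where it stays by itself, and stood the jar upright in the middle of the coaster (within about 2 mm by camera). The spool was not moved, and I handed the job in at about 12 s; no verdict was returned.

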